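Index the press turret to die five and press the ram home

ROBOT

A 7-joint arm with a two-finger parallel gripper is mounted at the origin on the work surface. World frame = base frame: x ahead of the robot, y to its left, z up, the work surface at z = 0. Lengths are in m, angles in rad, forces in N, time in s.
With the tool pointing down it reaches from about 0.425 to 1.025 m from the base axis. Payload 3.6 kg.
Tool frame: the origin (TCP) lies at the very end of the fingers, on their centre line; the grasp point (between the pads) lies 19 mm behind it; z points along the fingers, y is the direction in which the jaws open and shut (so a half turn about z gives the same grasp; the last joint's range is limited). The gripper opens to 85 mm and grips with 20 to 120 N. Pads are 22 mm wide; open, the fingers measure 114 mm over their backs; the gripper's body (76 mm by 85 mm) begins 54 mm behind the grasp point. The pads swing forward as they close: fully open they stand 13 mm farther back than shut.
Start: joints at [1.063, 0.591, 0.048, 1.609, -0.033, 0.943, -0.034], TCP at [0.292, -0.664, 0.231] pointing down, gripper open.
Joint ranges: [-2.69, 2.69], [-0.47, 2.24], [-1.27, 1.36], [0.19, 2.51], [-1.53, 4.68], [0.08, 2.07], [-3.09, 3.09]. Speed limits (rad/s): [2.57, 2.57, 3.14, 3.14, 3.14, 3.14, 3.14].

INTERFACE

Orientations are given as a rotation vector (axis times angle).
In Python, from bench import bot gives the robot as it stands.
- The arm moves only by the shell command python3 -m jog 'ROWS' [FORCE]. ROWS is JSON, a list of rows, each an object of numbers: "x", "y", "z": the shift along the tool's x, y, z in mm; "rx", "ry", "rz": the turn, a rotation vector about the tool's x, y, z in degrees; "claw": the opening, from 0 (shut) to 1 (fully open). A call has 1 to 12 rows; each row shifts and turns the commanded pose from where the row before left it, along the tool's axes as they then stand; what a row does not reach is not made up. A row lasts 1/10 s, in which the tool goes at most 50 mm and 8.59 degrees, less where a joint would pass 70% of its speed; a pose out of reach is approached as far as the arm can. A call with a gripper value outside its range is refused whole. The fingers move at their own pace and stop on an object; FORCE is the grip in N (left out, the last holds). Time passes only in rows, so rows that do not move let the fingers close. It gives the time, the measured TCP pose, the force and the opening at its end, in the units of the state.
- bot.sense(): the state, without advancing time (a new reading comes with each control period).
- bot.get_image(name): name is "scene" or "side" or "wrist"; returns a dict with "image" (420x560x3 uint8, red, green, blue), "fx", "fy", "cx", "cy" (pixels), "extrinsics" (4x4, takes a point from world to camera coordinates). Camera axes: x right, y down, z forward; pixel columns grow to the right and rows downward; lengths in m; the calibration is good to about 2 mm. A picture is of the moment at which its call begins. There is no depth.
- bot.close_job(): hands the job in, once; it reports no verdict.
The state is a dict: "t": time; "joints": joint angles; "joint_velocities": joint speeds; "joint_efforts": joint torques, N m; "ee_pos": TCP position; "orientation": TCP orientation; "ft_force": force on the tool from outside, world axes, zero at the start; "ft_torque": the same for the moment, N m; "width": finger opening in m.
Only numpy, scipy, OpenCV 4.12 (cv2) and the standard library are available. Lean on these libraries where they do the work, as an engineer would, in place of code of your own. Each camera call takes 0.05 s, during which the arm holds its last target.

TASK

Set up the bench press: turn its round die turret click by click until die number five has clicked in under the ram (the die beside the tall peg is number one, and the numbers rise anticlockwise seen from above). Then press the black ram knob straight down until the ram is fully home in that die, keep a firm push of about 15 N on it there for a second, and let go, leaving the ram down. Never push the turret or the knob with more than 30 N, keep the ram up until the turret is set, and leave the jar, the wrench and the chainring where they are.

Things in the scene. Friction and masses are not known exactly. Their poses are not given: they have to be found in the camera images.
- press: green bench press, bolted down. Origin on the table under the turret's axis; x points from that axis to the ram, z up. Foot x -100 to 170, y -95 to 95, 18 mm thick; drum 180 mm across to z 48 carries the turret. Column (50 x 70 mm, x 105 to 155, to z 150) carries an arm, 50 mm wide, z 118 to 148, that reaches over the turret to x = 25
- turret_top (a point): centre of the turret's flat top (z 60 mm): steel disc 168 mm across, turns both ways about z, no end stop. Dies: 6 upright round blocks 28 mm across, top z 74, 46 mm from the axis, 60 degrees apart. Beyond each die, on the same radius 70 mm from the axis, an upright steel peg 12 mm thick to push it round by; top z 96, beside die one z 110
- turret: the turret. A spring detent holds it at 6 positions 60 degrees apart, each with a die centred under the ram. Pushed sideways at a peg, it resists more and more, up to about 9 N half-way (30 degrees); there the load vanishes and it snaps on by itself into the next position: one click. Let go before that, it springs back. Origin as the press's; x axis points to die one
- tall_peg (a point): centre of the top of the tall peg, beside die one (z 110 mm, 70 mm from the turret's axis)
- die5 (a point): centre of the mouth of die five (z 74 mm, 46 mm from the turret's axis, 240 degrees anticlockwise from die one seen from above). It has the widest bore, 18 mm; the others' bores are 7 to 11 mm and stop the ram
- ram_knob (a point): centre of the top of the ram's black round knob, 40 mm across and 18 mm thick; it moves with the ram. The ram's axis stands 46 mm along the press's x axis. Ram up: knob top at z 196 mm, round nose (14 mm across) at z 90 mm. Friction holds the ram wherever it is left; about 4 N down moves it
- ram (a joint): how far the ram is pressed down, m: 0 up, 0.028 fully home against a hard stop (nose 12 mm inside die five). Over any other die it stops at 0.016
- grease_jar: white jar with a black lid, 64 mm across, 75 mm high, origin under its centre; bystander
- wrench: steel wrench 160 mm long lying along its x axis; bystander
- chainring: flat aluminium chainring 130 mm across, 5 mm thick, lying flat, origin under its centre; bystander

How it is judged:
By the outcome, as a careful person would: the job done as asked, in the order asked, and still so for the second after the job is handed in, with the robot touching nothing.
It also fails if it takes over 72 s, if anything falls off the work surface, if the arm or the gripper's body presses on something with over 40 N, if the wrist force passes 120 N, or if a joint passes its speed limit or range.

## Working session

There is one attempt and no reset: what is moved stays moved. The work goes in short steps, Python scripts to look and compute and a shell command to move; the robot and the scene stay as the last step left them, time stands still between calls to the robot, and variables do not carry over. Pictures are saved under pics/ and viewed, and the job is handed in when it is done.

```bash
ls; mkdir -p pics; python3 - <<'E'
from bench import bot
import cv2,json
s=bot.sense(); print(s)
for n in("scene","side","wrist"):
    d=bot.get_image(n); cv2.imwrite(f"pics/{n}0.png",d["image"][:,:,::-1]); print(n,d["fx"],d["cx"],d["cy"],d["extrinsics"])
E
```

```text
pics
{'t': 0.0, 'joints': array([ 1.06349792,  0.59211016,  0.04829476,  1.60986627, -0.03325543,
        0.94268951, -0.0337026 ]), 'joint_velocities': array([-0.00189856, -0.00043313, -0.00088613,  0.00062786, -0.00143742,
        0.00126625, -0.00092486]), 'joint_efforts': array([-6.72625697e-05, -5.48685336e+01,  1.54655848e+00, -1.98119795e+01,
        9.40573082e-03,  8.89740943e-03, -7.08615502e-06]), 'ee_pos': array([ 0.29117238, -0.66303573,  0.23013083]), 'orientation': array([-3.07241989e+00, -6.45081825e-01,  9.77386681e-04]), 'ft_force': array([ 0.16164404, -0.48634993, -0.06987186]), 'ft_torque': array([ 0.06146603, -0.02999149, -0.00118938]), 'width': 0.08495826894330423}
scene 393.55944476938123 281.58472126397396 204.92471040105846 [[ 0.86193619  0.50699104  0.0051076  -0.53234769]
 [ 0.43645463 -0.73681532 -0.51634343 -0.13768674]
 [-0.25801814  0.44728433 -0.85636638  1.08267575]
 [ 0.          0.          0.          1.        ]]
side 389.0969577512931 276.4260120575286 205.5514473699319 [[-0.90708254 -0.42049822 -0.0195581   0.565497  ]
 [-0.28875215  0.65534808 -0.69795493  0.23057088]
 [ 0.30630617 -0.62745528 -0.71587457  0.76491372]
 [ 0.          0.          0.          1.        ]]
wrist 366.3352950051978 277.3977109514406 212.06046089892823 [[ 0.40267639 -0.91533843 -0.00269772 -0.72350752]
 [-0.87219239 -0.38458644  0.30228082 -0.04152128]
 [-0.27772676 -0.11936842 -0.9532151   0.38107636]
 [ 0.          0.          0.          1.        ]]
```

View pics/scene0.png

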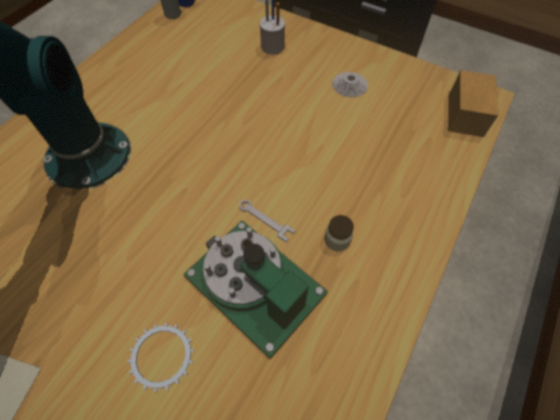

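View pics/side0.png

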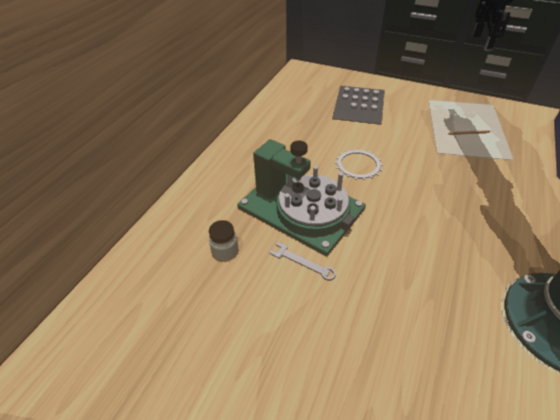

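View pics/wrist0.png

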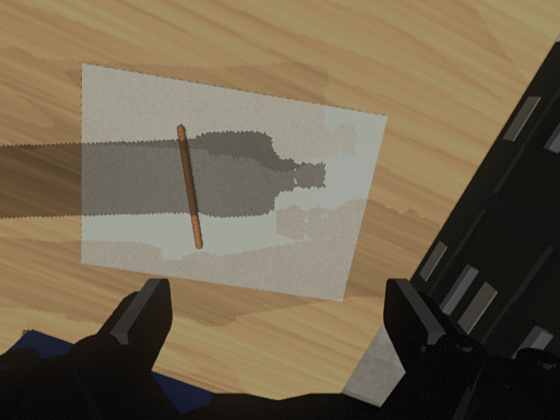

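Both cameras see the press: around (255,285) in scene and (305,195) in side. Next I'll enlarge both crops.

```bash
python3 - <<'E'
import cv2
a=cv2.imread("pics/scene0.png")[210:360,175:335]; cv2.imwrite("pics/sc_c.png",cv2.resize(a,None,fx=4,fy=4,interpolation=cv2.INTER_CUBIC))
a=cv2.imread("pics/side0.png")[130:255,230:375]; cv2.imwrite("pics/si_c.png",cv2.resize(a,None,fx=4.5,fy=4.5,interpolation=cv2.INTER_CUBIC))
E
```

```text
(no output)
```

View pics/sc_c.png

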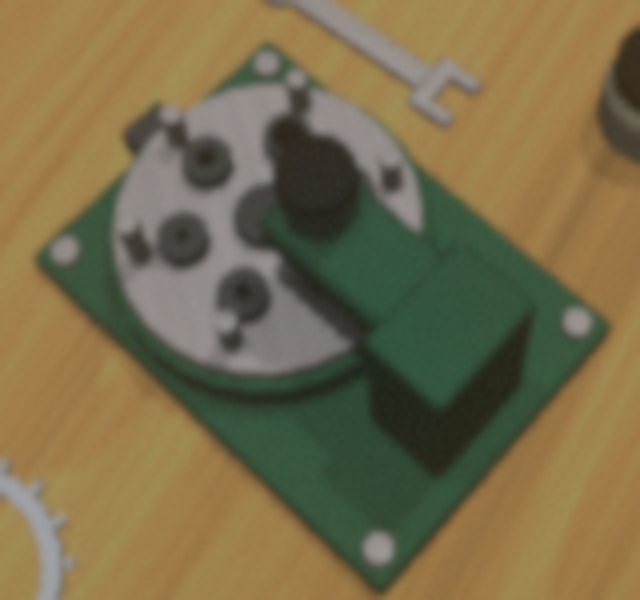

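View pics/si_c.png

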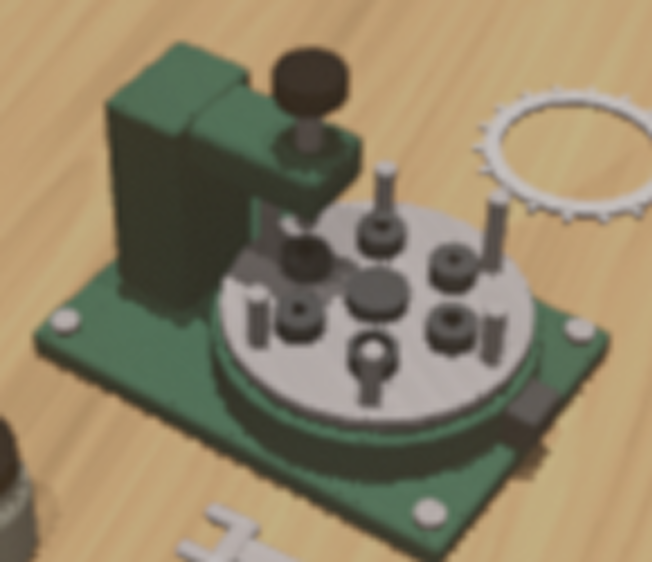

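```bash
cat > h.py <<'E'
import numpy as np,cv2
from bench import bot
def proj(d,P):
    P=np.atleast_2d(P); E=np.array(d["extrinsics"]); c=P@E[:3,:3].T+E[:3,3]
    return np.c_[d["fx"]*c[:,0]/c[:,2]+d["cx"],d["fy"]*c[:,1]/c[:,2]+d["cy"]]
def T(p,L):
    L=np.atleast_2d(L).astype(float); c,s=np.cos(p[2]),np.sin(p[2])
    return np.c_[p[0]+c*L[:,0]-s*L[:,1],p[1]+s*L[:,0]+c*L[:,1],L[:,2]]
E
python3 - <<'E'
from h import *
from scipy.optimize import least_squares
ds=bot.get_image("scene");dd=bot.get_image("side")
L=np.array([[-100,95,18],[-100,-95,18],[170,-95,18],[170,95,18]])/1e3
us=np.array([[267,42],[38,257],[380,586],[608,325]])/4+[175,210]
L2=np.array([[170,95,18],[-100,95,18],[-100,-95,18]])/1e3
u2=np.array([[37,335],[437,550],[609,337]])/4.5+[230,130]
f=lambda p:np.r_[(proj(ds,T(p,L))-us).ravel(),(proj(dd,T(p,L2))-u2).ravel()]
for y in(-.8,0,.8):
  r=least_squares(f,[.6,-.3,y]);print(r.x,np.degrees(r.x[2]),r.cost,np.round(r.fun,1))
p=r.x
tall=lambda a:[.07*np.cos(a),.07*np.sin(a),.11]
for n,d,o,k in(("scene",ds,[175,210],4),("side",dd,[230,130],4.5)):
  print(n,"knob",(proj(d,T(p,[.046,0,.196]))-o)*k)
  for i in range(6):
    a=np.radians(60*i); c,s=np.cos(a),np.sin(a)
    print(60*i,"top96",((proj(d,T(p,[.07*c,.07*s,.096]))-o)*k).round()[0],"top110",((proj(d,T(p,[.07*c,.07*s,.110]))-o)*k).round()[0],"die",((proj(d,T(p,[.046*c,.046*s,.074]))-o)*k).round()[0])
print("jnt",bot.sense()["t"], T(p,[.046,0,.196]))
E
```

```text
[ 0.55933101 -0.07314713 -0.19962315] -11.437564179323052 15.255868021625735 [-0.4 -2.  -2.7 -1.  -0.4  1.3  1.1 -1.1 -3.  -1.3 -0.4  0.3  0.6 -1.6]
[ 0.55933101 -0.07314713 -0.19962315] -11.437563782594431 15.255868021626094 [-0.4 -2.  -2.7 -1.  -0.4  1.3  1.1 -1.1 -3.  -1.3 -0.4  0.3  0.6 -1.6]
[ 0.55933101 -0.07314713 -0.19962315] -11.43756382015773 15.255868021626048 [-0.4 -2.  -2.7 -1.  -0.4  1.3  1.1 -1.1 -3.  -1.3 -0.4  0.3  0.6 -1.6]
scene knob [[312.78196616 166.16172588]]
0 top96 [358. 277.] top110 [357. 267.] die [326. 263.]
60 top96 [388. 154.] top110 [388. 142.] die [346. 183.]
120 top96 [294.  75.] top110 [292.  63.] die [285. 132.]
180 top96 [168. 111.] top110 [165.  99.] die [204. 155.]
240 top96 [129. 230.] top110 [125. 220.] die [180. 233.]
300 top96 [224. 318.] top110 [221. 309.] die [241. 288.]
side knob [[306.49151917  66.22990846]]
0 top96 [266. 201.] top110 [266. 181.] die [302. 249.]
60 top96 [254. 291.] top110 [254. 271.] die [295. 308.]
120 top96 [370. 348.] top110 [371. 328.] die [370. 344.]
180 top96 [493. 306.] top110 [496. 286.] die [449. 318.]
240 top96 [493. 214.] top110 [495. 194.] die [450. 258.]
300 top96 [381. 166.] top110 [383. 146.] die [377. 225.]
jnt 0.25 [[ 0.60441751 -0.08226893  0.196     ]]
```

```bash
cat > fit.py <<'E'
from h import *
from scipy.optimize import least_squares
ds=bot.get_image("scene");dd=bot.get_image("side")
def pol(r,a,z): a=np.radians(a); return [r*np.cos(a),r*np.sin(a),z]
A=[(pol(.07,120,.096),(297,77)),(pol(.07,180,.096),(170,114)),(pol(.07,300,.096),(227,320)),(pol(.046,180,.074),(206,155)),(pol(.046,240,.074),(182,235)),(pol(.046,300,.074),(243,290)),([.046,0,.196],(315,166))]
B=[(pol(.07,240,.11),(497,194)),(pol(.07,300,.096),(386,168)),(pol(.07,180,.096),(496,313)),(pol(.07,120,.096),(373,350)),(pol(.07,60,.096),(258,292)),(pol(.046,300,.074),(381,226)),(pol(.046,240,.074),(455,259)),(pol(.046,180,.074),(452,320)),([.046,0,.196],(310,70))]
LA=np.array([a for a,_ in A]);UA=np.array([u for _,u in A])/4+[175,210]
LB=np.array([a for a,_ in B]);UB=np.array([u for _,u in B])/4.5+[230,130]
f=lambda p:np.r_[(proj(ds,T(p,LA))-UA).ravel(),(proj(dd,T(p,LB))-UB).ravel()]
r=least_squares(f,[.56,-.07,-.2]);print(r.x,np.degrees(r.x[2]),np.round(r.fun,1))
np.save("pose.npy",r.x)
print(T(r.x,[.046,0,.196]))
E
python3 fit.py
```

```text
[ 0.55890383 -0.07295444 -0.19879369] -11.390039527669524 [-1.  -0.6 -0.6 -0.9 -0.8 -0.7 -0.6 -0.1 -0.6 -0.7 -0.6 -0.6 -0.7 -0.2
 -0.2  0.2 -0.9 -0.4 -0.5 -1.4 -0.6 -0.3 -0.8 -0.  -0.7 -0.2 -1.  -0.2
 -0.6 -0.4 -0.6 -0.7]
[[ 0.60399789 -0.08203884  0.196     ]]
```

```bash
python3 -m jog '[{"rz":-8.5,"claw":0},{"rz":-8.5},{"rz":-8.5},{"rz":-8.5},{"rz":-8.5},{"rz":-8.5},{"rz":-8.5},{"rz":-8.5},{"rz":-8.5},{"rz":-8.5},{"rz":-8.5},{"rz":-8.5}]' 20; python3 -m jog '[{"rz":-8.5},{"rz":-8.5},{"rz":-8.5},{"rz":-8.5},{},{}]'
cat > tgt.py <<'E'
import sys
from h import *
from scipy.spatial.transform import Rotation as R
# target: press-polar r(mm), angle(deg), z(mm), tool-x heading press deg
def go(w,head=None):
    s=bot.sense(); Rm=R.from_rotvec(s["orientation"]).as_matrix()
    h=np.degrees(np.arctan2(Rm[1,0],Rm[0,0]))
    print("t",s["t"],"pos",s["ee_pos"].round(4),"xhead",round(h,2),"tilt",np.degrees(np.arccos(-Rm[2,2])).round(2),"F",s["ft_force"].round(1),"w",round(s["width"],4))
    p=np.load("pose.npy")
    l=s["ee_pos"][:2]-p[:2]; print("press polar r,ang",np.hypot(*l)*1e3,np.degrees(np.arctan2(l[1],l[0])-p[2])%360)
    if w is not None: print("tool shift mm",(Rm.T@(np.array(w)-s["ee_pos"])*1e3).round(1), "rz",None if head is None else round((h-head+180)%360-180,2))
def pol(r,a,z):
    p=np.load("pose.npy"); a=np.radians(a)
    return T(p,[r*np.cos(a),r*np.sin(a),z])[0]
E
python3 -c "
from tgt import *
go(pol(.078,262,.2),262-90-11.4)"
```

```text
t 0.35 pos [ 0.2914 -0.6636  0.231 ] xhead 23.71 tilt 0.03 F [-0.5 -0.  -0.2] w 0.0853
press polar r,ang 648.410744970473 257.0281814700493
tool shift mm [ 429.1 -376.3   31.2] rz -136.89invalid input
invalid input
```

```bash
python3 -m jog --help; python3 -m jog '[{"rz":-8.5,"claw":0}]' 20;  python3 -m jog '[{"x":0,"y":0,"z":0,"rx":0,"ry":0,"rz":-8.5,"claw":0}]' 20
```

```text
t: 0.45
ee_pos: [0.2917, -0.6636, 0.2311]
orientation: [-3.016, -0.877, 0.001]
ft_force: [-0.1, -0.1, -0.3]
width: 0.0733invalid input: not JSON, or not a number
invalid input
```

```bash
python3 -m jog '[{"x":0,"y":0,"z":0,"rx":0,"ry":0,"rz":-8.5,"claw":0},{"x":0,"y":0,"z":0,"rx":0,"ry":0,"rz":-8.5,"claw":0},{"x":0,"y":0,"z":0,"rx":0,"ry":0,"rz":-8.5,"claw":0},{"x":0,"y":0,"z":0,"rx":0,"ry":0,"rz":-8.5,"claw":0},{"x":0,"y":0,"z":0,"rx":0,"ry":0,"rz":-8.5,"claw":0},{"x":0,"y":0,"z":0,"rx":0,"ry":0,"rz":-8.5,"claw":0},{"x":0,"y":0,"z":0,"rx":0,"ry":0,"rz":-8.5,"claw":0},{"x":0,"y":0,"z":0,"rx":0,"ry":0,"rz":-8.5,"claw":0}]'
```

```text
t: 1.25
ee_pos: [0.2913, -0.6639, 0.2313]
orientation: [-2.008, -2.416, 0.0]
ft_force: [-0.6, 0.3, -0.4]
width: -0.0001
```

```bash
python3 -m jog '[{"rz":-8.5},{"rz":-8.5},{"rz":-8.5},{"rz":-8.5},{"rz":-8.5},{"rz":-8.5},{"rz":-8.5}]' ; python3 -c "
from tgt import *
go(pol(.078,262,.2),262-90-11.4)"
```

```text
t 1.25 pos [ 0.2913 -0.6639  0.2313] xhead 100.54 tilt 0.01 F [-0.6  0.3 -0.4] w -0.0001
press polar r,ang 648.7016521292016 257.02355190936777
tool shift mm [464.4 332.3  31.2] rz -60.06invalid input
```

```bash
python3 -m jog '[{"x":0,"y":0,"z":0,"rx":0,"ry":0,"rz":-8.5,"claw":0},{"x":0,"y":0,"z":0,"rx":0,"ry":0,"rz":-8.5,"claw":0},{"x":0,"y":0,"z":0,"rx":0,"ry":0,"rz":-8.5,"claw":0},{"x":0,"y":0,"z":0,"rx":0,"ry":0,"rz":-8.5,"claw":0},{"x":0,"y":0,"z":0,"rx":0,"ry":0,"rz":-8.5,"claw":0},{"x":0,"y":0,"z":0,"rx":0,"ry":0,"rz":-8.5,"claw":0},{"x":0,"y":0,"z":0,"rx":0,"ry":0,"rz":-8.5,"claw":0},{"x":0,"y":0,"z":0,"rx":0,"ry":0,"rz":-0.5,"claw":0}]'; python3 -c "
from tgt import *
go(pol(.078,262,.2),262-90-11.4)"
```

```text
t: 2.05
ee_pos: [0.291, -0.664, 0.231]
orientation: [-0.541, -3.095, -0.001]
ft_force: [-0.5, 0.2, 0.9]
width: 0.0001
t 2.05 pos [ 0.291 -0.664  0.231] xhead 160.18 tilt 0.03 F [-0.5  0.2  0.9] w 0.0001
press polar r,ang 648.9393056043225 257.0026816185638
tool shift mm [-52.3 568.9  31.3] rz -0.42
```

```bash
python3 -m jog '[{"x":-4,"y":25,"z":0,"rx":0,"ry":0,"rz":0,"claw":0},{"x":-4,"y":45,"z":0,"rx":0,"ry":0,"rz":0,"claw":0},{"x":-4,"y":49,"z":0,"rx":0,"ry":0,"rz":0,"claw":0},{"x":-4,"y":49,"z":0,"rx":0,"ry":0,"rz":0,"claw":0},{"x":-4,"y":49,"z":0,"rx":0,"ry":0,"rz":0,"claw":0},{"x":-4,"y":49,"z":0,"rx":0,"ry":0,"rz":0,"claw":0},{"x":-4,"y":49,"z":0,"rx":0,"ry":0,"rz":0,"claw":0},{"x":-4,"y":49,"z":0,"rx":0,"ry":0,"rz":0,"claw":0},{"x":-5,"y":49,"z":0,"rx":0,"ry":0,"rz":0,"claw":0},{"x":-5,"y":49,"z":0,"rx":0,"ry":0,"rz":0,"claw":0},{"x":-5,"y":49,"z":0,"rx":0,"ry":0,"rz":0,"claw":0},{"x":-5,"y":40,"z":0,"rx":0,"ry":0,"rz":0,"claw":0}]'; python3 -m jog '[{"x":0,"y":18,"z":0,"rx":0,"ry":0,"rz":0,"claw":0},{"x":0,"y":0,"z":0,"rx":0,"ry":0,"rz":0,"claw":0},{"x":0,"y":0,"z":0,"rx":0,"ry":0,"rz":0,"claw":0},{"x":0,"y":0,"z":0,"rx":0,"ry":0,"rz":0,"claw":0}]'; python3 -c "
from tgt import *
go(pol(.078,262,.080),262-90-11.4)
for n in ('scene','side','wrist'): cv2.imwrite(f'pics/{n}1.png',bot.get_image(n)['image'][:,:,::-1])"
```

```text
t: 3.25
ee_pos: [0.5281, -0.1599, 0.2318]
orientation: [0.542, 3.093, 0.001]
ft_force: [1.9, -1.0, -0.3]
width: -0.0001
t: 3.65
ee_pos: [0.5323, -0.1482, 0.231]
orientation: [-0.546, -3.093, 0.002]
ft_force: [0.8, -0.9, -0.0]
width: -0.0001
t 3.65 pos [ 0.5323 -0.1482  0.231 ] xhead 159.98 tilt 0.09 F [ 0.8 -0.9 -0. ] w -0.0001
press polar r,ang 79.82136298122548 261.888189588141
tool shift mm [ -0.2   2.  151. ] rz -0.62
```

View pics/wrist1.png

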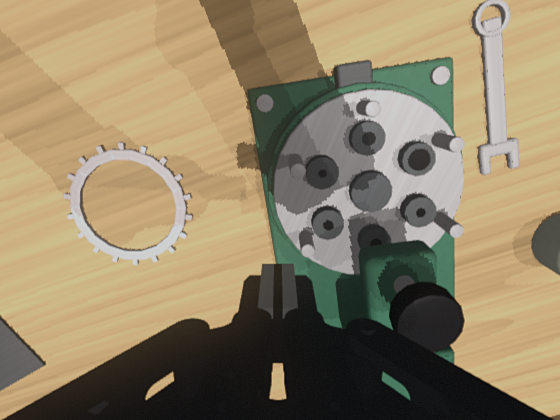

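View pics/side1.png

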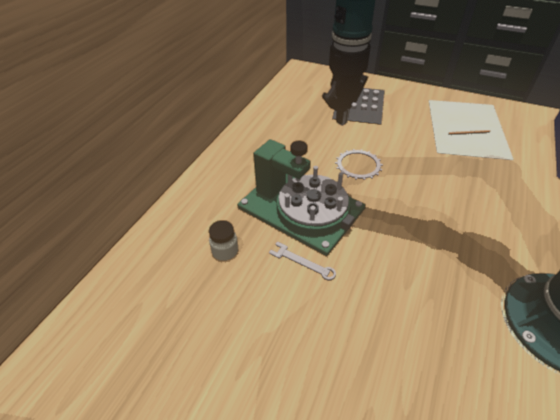

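```bash
python3 -m jog '[{"x":0,"y":2,"z":20,"rx":0,"ry":0,"rz":0,"claw":0},{"x":0,"y":0,"z":25,"rx":0,"ry":0,"rz":0,"claw":0},{"x":0,"y":0,"z":25,"rx":0,"ry":0,"rz":0,"claw":0},{"x":0,"y":0,"z":25,"rx":0,"ry":0,"rz":0,"claw":0},{"x":0,"y":0,"z":25,"rx":0,"ry":0,"rz":0,"claw":0},{"x":0,"y":0,"z":10,"rx":0,"ry":0,"rz":0,"claw":0},{"x":0,"y":0,"z":0,"rx":0,"ry":0,"rz":0,"claw":0},{"x":0,"y":0,"z":0,"rx":0,"ry":0,"rz":0,"claw":0}]'; python3 -c "
from tgt import *
go(pol(.078,262,.080),262-90-11.4)
for n in ('scene','side','wrist'): cv2.imwrite(f'pics/{n}2.png',bot.get_image(n)['image'][:,:,::-1])"
```

```text
t: 4.6
ee_pos: [0.5343, -0.1445, 0.1019]
orientation: [0.541, 3.094, 0.0]
ft_force: [0.6, 0.3, 0.6]
width: 0.0001
t 4.6 pos [ 0.5343 -0.1445  0.1019] xhead 160.17 tilt 0.06 F [0.6 0.3 0.6] w 0.0001
press polar r,ang 75.59935349422406 262.4307155634109
tool shift mm [ 0.6 -2.4 21.9] rz -0.43
```

View pics/wrist2.png

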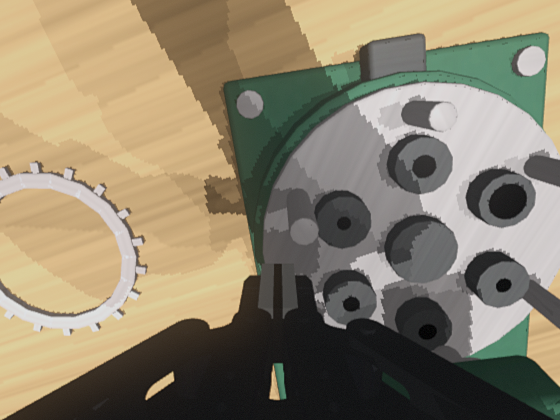

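```bash
python3 -m jog '[{"x":0,"y":-3,"z":11,"rx":0,"ry":0,"rz":0,"claw":0},{"x":0,"y":0,"z":10,"rx":0,"ry":0,"rz":0,"claw":0},{"x":0,"y":0,"z":0,"rx":0,"ry":0,"rz":0,"claw":0},{"x":0,"y":0,"z":0,"rx":0,"ry":0,"rz":0,"claw":0}]'; python3 -c "
from tgt import *
go(pol(.078,262,.080),262-90-11.4)"
```

```text
t: 5.15
ee_pos: [0.5323, -0.1468, 0.0797]
orientation: [-0.539, -3.094, -0.0]
ft_force: [0.6, -0.2, 0.6]
width: -0.0001
t 5.15 pos [ 0.5323 -0.1468  0.0797] xhead 160.22 tilt 0.07 F [ 0.6 -0.2  0.6] w -0.0001
press polar r,ang 78.52706279350568 261.598443183305
tool shift mm [-0.5  0.5 -0.3] rz -0.38
```

```bash
python3 -m jog '[{"x":4.1,"y":0.1,"z":0,"rx":0,"ry":0,"rz":3,"claw":0},{"x":4.1,"y":0.1,"z":0,"rx":0,"ry":0,"rz":3,"claw":0},{"x":4.1,"y":0.1,"z":0,"rx":0,"ry":0,"rz":3,"claw":0},{"x":4.1,"y":0.1,"z":0,"rx":0,"ry":0,"rz":3,"claw":0},{"x":4.1,"y":0.1,"z":0,"rx":0,"ry":0,"rz":3,"claw":0},{"x":4.1,"y":0.1,"z":0,"rx":0,"ry":0,"rz":3,"claw":0}]'; python3 -c "
from tgt import *
go(None)"
```

```text
t: 5.75
ee_pos: [0.5129, -0.1364, 0.0807]
orientation: [1.02, 2.968, -0.0]
ft_force: [2.6, -3.3, -1.1]
width: -0.0
t 5.75 pos [ 0.5129 -0.1364  0.0807] xhead 142.05 tilt 0.2 F [ 2.6 -3.3 -1.1] w -0.0
press polar r,ang 78.39377131659518 245.41938158540535
```

```bash
python3 -m jog '[{"x":4.1,"y":0.1,"z":0,"rx":0,"ry":0,"rz":3,"claw":0},{"x":4.1,"y":0.1,"z":0,"rx":0,"ry":0,"rz":3,"claw":0},{"x":4.1,"y":0.1,"z":0,"rx":0,"ry":0,"rz":3,"claw":0},{"x":4.1,"y":0.1,"z":0,"rx":0,"ry":0,"rz":3,"claw":0}]'; python3 -c "
from tgt import *
go(None)"; python3 -m jog '[{"x":4.1,"y":0.1,"z":0,"rx":0,"ry":0,"rz":3,"claw":0},{"x":4.1,"y":0.1,"z":0,"rx":0,"ry":0,"rz":3,"claw":0},{"x":0,"y":0,"z":0,"rx":0,"ry":0,"rz":0,"claw":0},{"x":0,"y":0,"z":0,"rx":0,"ry":0,"rz":0,"claw":0}]'; python3 -c "
from tgt import *
go(None)
for n in ('scene','side','wrist'): cv2.imwrite(f'pics/{n}3.png',bot.get_image(n)['image'][:,:,::-1])"
```

```text
t: 6.15
ee_pos: [0.5016, -0.1264, 0.0808]
orientation: [1.326, 2.843, -0.001]
ft_force: [4.0, -6.2, -2.3]
width: -0.0001
t 6.15 pos [ 0.5016 -0.1264  0.0808] xhead 130.0 tilt 0.28 F [ 4.  -6.2 -2.3] w -0.0001
press polar r,ang 78.32362808037443 234.3875559903169
t: 6.55
ee_pos: [0.4963, -0.1202, 0.0809]
orientation: [1.471, 2.771, -0.002]
ft_force: [3.0, -6.4, -0.9]
width: -0.0
t 6.55 pos [ 0.4963 -0.1202  0.0809] xhead 124.1 tilt 0.26 F [ 3.  -6.4 -0.9] w -0.0
press polar r,ang 78.42916424365487 228.4345539821304
```

View pics/wrist3.png

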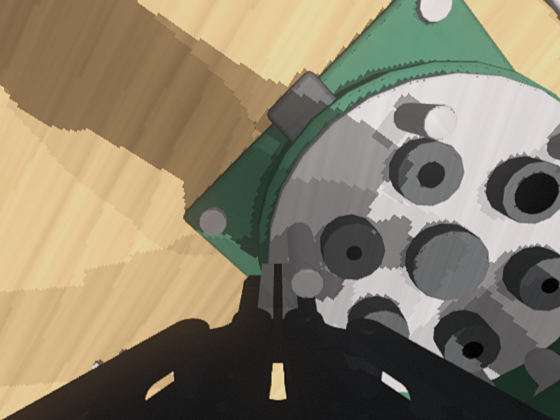

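```bash
python3 -m jog '[{"x":2,"y":2.5,"z":0,"rx":0,"ry":0,"rz":1.5,"claw":0},{"x":2,"y":2.5,"z":0,"rx":0,"ry":0,"rz":1.5,"claw":0},{"x":2,"y":0.1,"z":0,"rx":0,"ry":0,"rz":1.5,"claw":0},{"x":2,"y":0.1,"z":0,"rx":0,"ry":0,"rz":1.5,"claw":0},{"x":0,"y":0,"z":0,"rx":0,"ry":0,"rz":0,"claw":0}]'; python3 -c "
from tgt import *
go(None)
for n in ('scene','side','wrist'): cv2.imwrite(f'pics/{n}4.png',bot.get_image(n)['image'][:,:,::-1])"
```

```text
t: 7.2
ee_pos: [0.495, -0.1071, 0.0805]
orientation: [1.612, 2.696, 0.002]
ft_force: [0.6, -0.4, -0.2]
width: -0.0002
t 7.2 pos [ 0.495  -0.1071  0.0805] xhead 118.24 tilt 0.07 F [ 0.6 -0.4 -0.2] w -0.0002
press polar r,ang 72.48097647108622 219.4804413222099
```

View pics/wrist4.png

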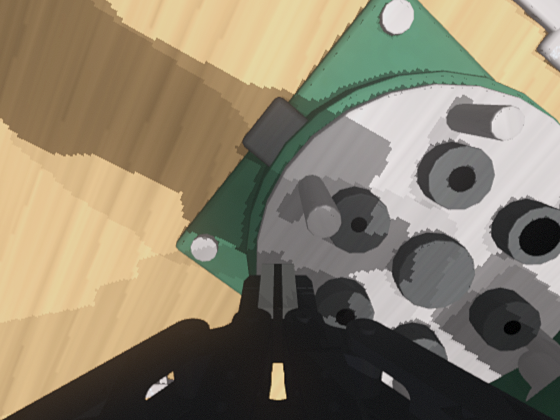

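```bash
python3 - <<'E'
import cv2
a=cv2.imread("pics/side4.png")[130:255,230:375]; b=cv2.imread("pics/scene4.png")[200:350,175:335]
cv2.imwrite("pics/c4.png",cv2.hconcat([cv2.resize(a,(400,345),interpolation=cv2.INTER_CUBIC),cv2.resize(b,(368,345),interpolation=cv2.INTER_CUBIC)]))
E
```

```text
(no output)
```

View pics/c4.png

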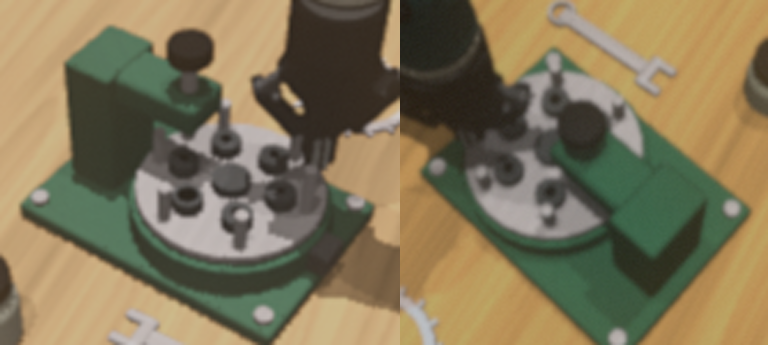

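```bash
python3 -m jog '[{"x":3.8,"y":0.1,"z":0,"rx":0,"ry":0,"rz":3,"claw":0},{"x":3.8,"y":0.1,"z":0,"rx":0,"ry":0,"rz":3,"claw":0},{"x":3.8,"y":0.1,"z":0,"rx":0,"ry":0,"rz":3,"claw":0},{"x":3.8,"y":0.1,"z":0,"rx":0,"ry":0,"rz":3,"claw":0},{"x":3.8,"y":0.1,"z":0,"rx":0,"ry":0,"rz":3,"claw":0},{"x":3.8,"y":0.1,"z":0,"rx":0,"ry":0,"rz":3,"claw":0},{"x":3.8,"y":0.1,"z":0,"rx":0,"ry":0,"rz":3,"claw":0},{"x":3.8,"y":0.1,"z":0,"rx":0,"ry":0,"rz":3,"claw":0},{"x":3.8,"y":0.1,"z":0,"rx":0,"ry":0,"rz":3,"claw":0},{"x":3.8,"y":0.1,"z":0,"rx":0,"ry":0,"rz":3,"claw":0},{"x":3.8,"y":0.1,"z":0,"rx":0,"ry":0,"rz":3,"claw":0},{"x":3.8,"y":0.1,"z":0,"rx":0,"ry":0,"rz":3,"claw":0}]'; python3 -c "
from tgt import *
go(None)"
```

```text
t: 8.55
ee_pos: [0.4865, -0.0646, 0.0803]
orientation: [2.37, 2.062, -0.002]
ft_force: [-1.3, -3.9, 0.4]
width: -0.0002
t 8.55 pos [ 0.4865 -0.0646  0.0803] xhead 82.06 tilt 0.08 F [-1.3 -3.9  0.4] w -0.0002
press polar r,ang 72.8778835042536 184.8349504622029
```

```bash
python3 -m jog '[{"x":3.8,"y":0.1,"z":0,"rx":0,"ry":0,"rz":3,"claw":0},{"x":3.8,"y":0.1,"z":0,"rx":0,"ry":0,"rz":3,"claw":0},{"x":3.8,"y":0.1,"z":0,"rx":0,"ry":0,"rz":3,"claw":0},{"x":3.8,"y":0.1,"z":0,"rx":0,"ry":0,"rz":3,"claw":0},{"x":0,"y":0,"z":0,"rx":0,"ry":0,"rz":0,"claw":0}]'; python3 -c "
from tgt import *
go(None)"
```

```text
t: 9.05
ee_pos: [0.4894, -0.0505, 0.0803]
orientation: [2.571, 1.804, -0.004]
ft_force: [-1.3, -5.4, 2.9]
width: 0.0001
t 9.05 pos [ 0.4894 -0.0505  0.0803] xhead 70.11 tilt 0.17 F [-1.3 -5.4  2.9] w 0.0001
press polar r,ang 73.06880482483746 173.51760181598723
```

```bash
python3 -m jog '[{"x":2.5,"y":0.1,"z":0,"rx":0,"ry":0,"rz":2,"claw":0},{"x":2.5,"y":0.1,"z":0,"rx":0,"ry":0,"rz":2,"claw":0},{"x":2.5,"y":0.1,"z":0,"rx":0,"ry":0,"rz":2,"claw":0},{"x":0,"y":0,"z":0,"rx":0,"ry":0,"rz":0,"claw":0}]'; python3 -c "
from tgt import *
go(None)
cv2.imwrite('pics/side5.png',bot.get_image('side')['image'][:,:,::-1])"
```

```text
t: 9.45
ee_pos: [0.4912, -0.0447, 0.0803]
orientation: [2.663, 1.666, -0.008]
ft_force: [-3.0, -6.5, 4.3]
width: 0.0002
t 9.45 pos [ 0.4912 -0.0447  0.0803] xhead 64.06 tilt 0.29 F [-3.  -6.5  4.3] w 0.0002
press polar r,ang 73.3702378288186 168.75830732526381
```

```bash
python3 -m jog '[{"x":2.5,"y":0.1,"z":0,"rx":0,"ry":0,"rz":2,"claw":0},{"x":2.5,"y":0.1,"z":0,"rx":0,"ry":0,"rz":2,"claw":0},{"x":1,"y":0,"z":0,"rx":0,"ry":0,"rz":0,"claw":0},{"x":0,"y":0,"z":0,"rx":0,"ry":0,"rz":0,"claw":0}]'; python3 -c "
from tgt import *
go(None)
cv2.imwrite('pics/side5.png',bot.get_image('side')['image'][:,:,::-1])"
```

```text
t: 9.9
ee_pos: [0.4963, -0.0366, 0.0803]
orientation: [2.718, 1.576, 0.001]
ft_force: [-0.6, -0.4, 0.5]
width: -0.0
t 9.9 pos [ 0.4963 -0.0366  0.0803] xhead 60.23 tilt 0.02 F [-0.6 -0.4  0.5] w -0.0
press polar r,ang 72.34402955137713 161.2578221781316
```

Load gone, so that looks like the second click. I'll lift straight up and look.

```bash
python3 -m jog '[{"x":0,"y":0,"z":-15,"rx":0,"ry":0,"rz":0,"claw":0},{"x":0,"y":0,"z":-30,"rx":0,"ry":0,"rz":0,"claw":0},{"x":0,"y":0,"z":-40,"rx":0,"ry":0,"rz":0,"claw":0},{"x":0,"y":0,"z":-40,"rx":0,"ry":0,"rz":0,"claw":0},{"x":0,"y":-20,"z":-30,"rx":0,"ry":0,"rz":0,"claw":0},{"x":0,"y":-30,"z":0,"rx":0,"ry":0,"rz":0,"claw":0},{"x":0,"y":0,"z":0,"rx":0,"ry":0,"rz":0,"claw":0}]'; python3 -c "
from tgt import *
go(None)
a=bot.get_image('side')['image'][:,:,::-1];b=bot.get_image('scene')['image'][:,:,::-1];w=bot.get_image('wrist')['image'][:,:,::-1]
cv2.imwrite('pics/w6.png',w)
a=a[130:255,230:375];b=b[200:350,175:335]
cv2.imwrite('pics/c6.png',cv2.hconcat([cv2.resize(a,(400,345),interpolation=cv2.INTER_CUBIC),cv2.resize(b,(368,345),interpolation=cv2.INTER_CUBIC)]))
"
```

```text
t: 10.65
ee_pos: [0.4499, -0.0095, 0.236]
orientation: [-2.713, -1.581, 0.0]
ft_force: [-0.1, -0.6, -0.4]
width: 0.0001
t 10.65 pos [ 0.4499 -0.0095  0.236 ] xhead 60.47 tilt 0.1 F [-0.1 -0.6 -0.4] w 0.0001
press polar r,ang 126.16513745906747 161.18354621410933
```

View pics/c6.png

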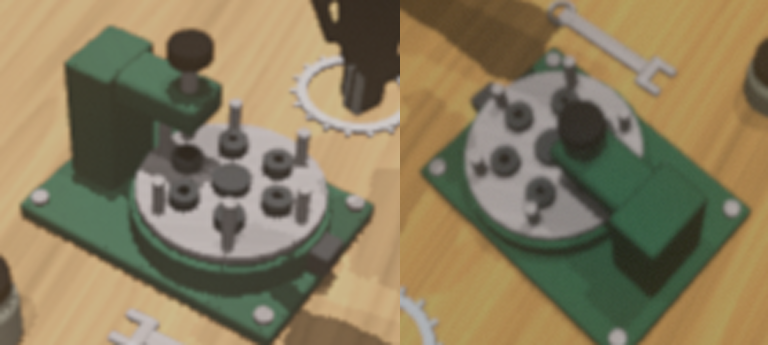

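View pics/w6.png

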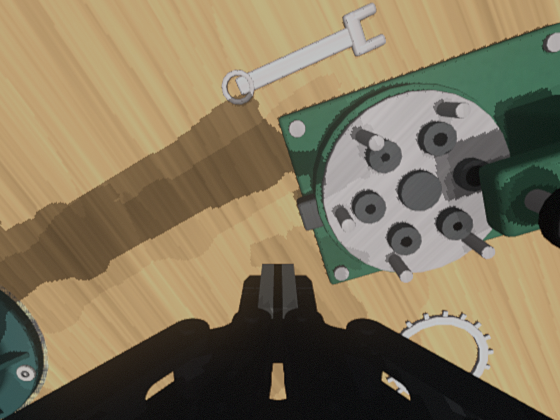

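```bash
python3 -c "
from tgt import *
go(pol(.046,0,.236))"
```

```text
t 10.8 pos [ 0.4535 -0.0115  0.2354] xhead 60.29 tilt 0.07 F [-0.5  0.6 -1.1] w 0.0005
press polar r,ang 122.06725745499249 161.13491021100975
tool shift mm [ 13.3 165.7  -0.5] rz None
```

```bash
python3 -m jog '[{"x":2,"y":20,"z":0,"rx":0,"ry":0,"rz":0,"claw":0},{"x":2,"y":30,"z":0,"rx":0,"ry":0,"rz":0,"claw":0},{"x":2,"y":35,"z":0,"rx":0,"ry":0,"rz":0,"claw":0},{"x":2,"y":35,"z":0,"rx":0,"ry":0,"rz":0,"claw":0},{"x":2,"y":30,"z":0,"rx":0,"ry":0,"rz":0,"claw":0},{"x":3,"y":16,"z":0,"rx":0,"ry":0,"rz":0,"claw":0},{"x":0,"y":0,"z":15,"rx":0,"ry":0,"rz":0,"claw":0},{"x":0,"y":0,"z":15,"rx":0,"ry":0,"rz":0,"claw":0},{"x":0,"y":0,"z":0,"rx":0,"ry":0,"rz":0,"claw":0},{"x":0,"y":0,"z":0,"rx":0,"ry":0,"rz":0,"claw":0}]'; python3 -c "
from tgt import *
go(pol(.046,0,.196))
a=bot.get_image('side')['image'][:,:,::-1];b=bot.get_image('scene')['image'][:,:,::-1]
a=a[100:225,230:375];b=b[180:330,175:335]
cv2.imwrite('pics/c7.png',cv2.hconcat([cv2.resize(a,(400,345),interpolation=cv2.INTER_CUBIC),cv2.resize(b,(368,345),interpolation=cv2.INTER_CUBIC)]))
"
```

```text
t: 11.8
ee_pos: [0.6037, -0.0834, 0.2045]
orientation: [-2.718, -1.575, 0.002]
ft_force: [0.6, -0.9, 0.5]
width: 0.0001
t 11.8 pos [ 0.6037 -0.0834  0.2045] xhead 60.2 tilt 0.06 F [ 0.6 -0.9  0.5] w 0.0001
press polar r,ang 45.97056517819349 358.2548460774276
tool shift mm [ 1.3 -0.4  8.5] rz None
```

View pics/c7.png

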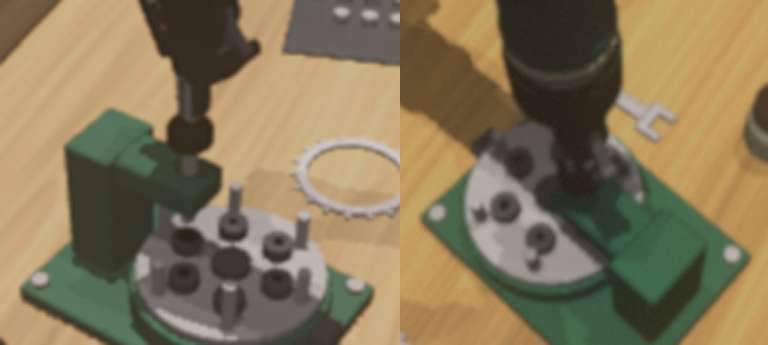

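Fingers centred over the knob, about 8 mm above it. Now down gently, at first only 12 mm.

```bash
python3 -m jog '[{"x":1,"y":0,"z":3,"rx":0,"ry":0,"rz":0,"claw":0},{"x":0,"y":0,"z":3,"rx":0,"ry":0,"rz":0,"claw":0},{"x":0,"y":0,"z":2,"rx":0,"ry":0,"rz":0,"claw":0},{"x":0,"y":0,"z":2,"rx":0,"ry":0,"rz":0,"claw":0},{"x":0,"y":0,"z":2,"rx":0,"ry":0,"rz":0,"claw":0},{"x":0,"y":0,"z":0,"rx":0,"ry":0,"rz":0,"claw":0}]'; python3 -c "
from tgt import *
go(None)"
python3 -m jog '[{"x":0,"y":0,"z":2,"rx":0,"ry":0,"rz":0,"claw":0},{"x":0,"y":0,"z":2,"rx":0,"ry":0,"rz":0,"claw":0},{"x":0,"y":0,"z":2,"rx":0,"ry":0,"rz":0,"claw":0},{"x":0,"y":0,"z":2,"rx":0,"ry":0,"rz":0,"claw":0},{"x":0,"y":0,"z":0,"rx":0,"ry":0,"rz":0,"claw":0}]'
```

```text
t: 12.5
ee_pos: [0.6038, -0.0821, 0.1933]
orientation: [-2.718, -1.576, -0.0]
ft_force: [-0.4, -0.2, 2.2]
width: -0.0
t 12.5 pos [ 0.6038 -0.0821  0.1933] xhead 60.21 tilt 0.01 F [-0.4 -0.2  2.2] w -0.0
press polar r,ang 45.82032742336982 359.85674996218864
t: 13.0
ee_pos: [0.6038, -0.0821, 0.1848]
orientation: [-2.718, -1.576, 0.0]
ft_force: [-0.3, -0.8, 1.1]
width: 0.0001
```

```bash
python3 -m jog '[{"x":0,"y":0,"z":2,"rx":0,"ry":0,"rz":0,"claw":0},{"x":0,"y":0,"z":2,"rx":0,"ry":0,"rz":0,"claw":0},{"x":0,"y":0,"z":2,"rx":0,"ry":0,"rz":0,"claw":0},{"x":0,"y":0,"z":2,"rx":0,"ry":0,"rz":0,"claw":0},{"x":0,"y":0,"z":2,"rx":0,"ry":0,"rz":0,"claw":0},{"x":0,"y":0,"z":2,"rx":0,"ry":0,"rz":0,"claw":0}]';python3 -m jog '[{"x":0,"y":0,"z":0,"rx":0,"ry":0,"rz":0,"claw":0}]'; python3 -m jog '[{"x":0,"y":0,"z":2,"rx":0,"ry":0,"rz":0,"claw":0},{"x":0,"y":0,"z":1,"rx":0,"ry":0,"rz":0,"claw":0},{"x":0,"y":0,"z":0,"rx":0,"ry":0,"rz":0,"claw":0}]'
```

```text
t: 13.6
ee_pos: [0.6038, -0.0821, 0.1731]
orientation: [-2.718, -1.576, 0.0]
ft_force: [-0.8, 1.0, 3.0]
width: 0.0001
t: 13.7
ee_pos: [0.6039, -0.0821, 0.1728]
orientation: [-2.718, -1.576, 0.0]
ft_force: [-0.3, -0.4, 0.5]
width: 0.0
t: 14.0
ee_pos: [0.6039, -0.0822, 0.1701]
orientation: [2.718, 1.576, 0.0]
ft_force: [-0.2, 1.1, 1.6]
width: -0.0002
```

Past the 0.016 stop, so the nose is in die five. 2 mm to go.

```bash
for i in 1 ; do python3 -m jog '[{"x":0,"y":0,"z":1,"rx":0,"ry":0,"rz":0,"claw":0},{"x":0,"y":0,"z":1,"rx":0,"ry":0,"rz":0,"claw":0},{"x":0,"y":0,"z":0,"rx":0,"ry":0,"rz":0,"claw":0}]'; done;  python3 -m jog '[{"x":0,"y":0,"z":1,"rx":0,"ry":0,"rz":0,"claw":0},{"x":0,"y":0,"z":0,"rx":0,"ry":0,"rz":0,"claw":0}]'
```

```text
t: 14.3
ee_pos: [0.6039, -0.0822, 0.1682]
orientation: [2.718, 1.576, 0.0]
ft_force: [-0.9, 1.0, 3.2]
width: -0.0001
t: 14.5
ee_pos: [0.6039, -0.0822, 0.1681]
orientation: [-2.718, -1.576, -0.0]
ft_force: [-2.5, 1.4, 8.7]
width: 0.0001
```

Hard stop at z = 0.168, as expected. Adding a little more to reach 15 N.

```bash
python3 -m jog '[{"x":0,"y":0,"z":0.8,"rx":0,"ry":0,"rz":0,"claw":0},{"x":0,"y":0,"z":0,"rx":0,"ry":0,"rz":0,"claw":0}]'
```

```text
t: 14.7
ee_pos: [0.6039, -0.0823, 0.1681]
orientation: [2.718, 1.575, 0.0]
ft_force: [-3.8, 0.7, 11.5]
width: 0.0001
```

```bash
python3 -m jog '[{"x":0,"y":0,"z":0.8,"rx":0,"ry":0,"rz":0,"claw":0},{"x":0,"y":0,"z":0,"rx":0,"ry":0,"rz":0,"claw":0}]'
```

```text
t: 14.9
ee_pos: [0.604, -0.0822, 0.168]
orientation: [2.718, 1.575, 0.001]
ft_force: [-5.4, 1.1, 17.0]
width: -0.0
```

```bash
python3 -m jog '[{"x":0,"y":0,"z":0,"rx":0,"ry":0,"rz":0,"claw":0},{"x":0,"y":0,"z":0,"rx":0,"ry":0,"rz":0,"claw":0},{"x":0,"y":0,"z":0,"rx":0,"ry":0,"rz":0,"claw":0}]'; python3 -m jog '[{"x":0,"y":0,"z":0,"rx":0,"ry":0,"rz":0,"claw":0},{"x":0,"y":0,"z":0,"rx":0,"ry":0,"rz":0,"claw":0},{"x":0,"y":0,"z":0,"rx":0,"ry":0,"rz":0,"claw":0},{"x":0,"y":0,"z":0,"rx":0,"ry":0,"rz":0,"claw":0},{"x":0,"y":0,"z":0,"rx":0,"ry":0,"rz":0,"claw":0},{"x":0,"y":0,"z":0,"rx":0,"ry":0,"rz":0,"claw":0}]'; python3 -m jog '[{"x":0,"y":0,"z":0,"rx":0,"ry":0,"rz":0,"claw":0},{"x":0,"y":0,"z":0,"rx":0,"ry":0,"rz":0,"claw":0},{"x":0,"y":0,"z":0,"rx":0,"ry":0,"rz":0,"claw":0},{"x":0,"y":0,"z":0,"rx":0,"ry":0,"rz":0,"claw":0},{"x":0,"y":0,"z":0,"rx":0,"ry":0,"rz":0,"claw":0}]'
```

```text
t: 15.2
ee_pos: [0.604, -0.0823, 0.168]
orientation: [2.718, 1.575, 0.001]
ft_force: [-4.4, 0.8, 16.2]
width: -0.0001
t: 15.8
ee_pos: [0.604, -0.0822, 0.168]
orientation: [2.718, 1.575, 0.001]
ft_force: [-4.8, 1.3, 15.9]
width: -0.0002
t: 16.3
ee_pos: [0.6039, -0.0823, 0.168]
orientation: [2.718, 1.575, 0.001]
ft_force: [-4.6, 0.6, 15.6]
width: -0.0002
```

Held at about 16 N for 1.4 s. Now lift off, move away and check.

```bash
python3 -m jog '[{"x":0,"y":0,"z":-3,"rx":0,"ry":0,"rz":0,"claw":0},{"x":0,"y":0,"z":-8,"rx":0,"ry":0,"rz":0,"claw":0},{"x":0,"y":0,"z":-20,"rx":0,"ry":0,"rz":0,"claw":0},{"x":0,"y":0,"z":-30,"rx":0,"ry":0,"rz":0,"claw":0},{"x":0,"y":-20,"z":-20,"rx":0,"ry":0,"rz":0,"claw":0},{"x":0,"y":-35,"z":0,"rx":0,"ry":0,"rz":0,"claw":0},{"x":0,"y":-35,"z":0,"rx":0,"ry":0,"rz":0,"claw":0},{"x":0,"y":-35,"z":0,"rx":0,"ry":0,"rz":0,"claw":0},{"x":0,"y":-20,"z":0,"rx":0,"ry":0,"rz":0,"claw":0},{"x":0,"y":0,"z":0,"rx":0,"ry":0,"rz":0,"claw":0},{"x":0,"y":0,"z":0,"rx":0,"ry":0,"rz":0,"claw":0}]'; python3 -c "
from tgt import *
go(None)
p=np.load('pose.npy')
a=bot.get_image('side');b=bot.get_image('scene')
for d in(a,b): print(proj(d,T(p,[[.046,0,.168],[.046,0,.196]])))
cv2.imwrite('pics/side8.png',a['image'][:,:,::-1]);cv2.imwrite('pics/scene8.png',b['image'][:,:,::-1])
a=a['image'][:,:,::-1][130:255,230:375];b=b['image'][:,:,::-1][200:350,175:335]
cv2.imwrite('pics/c8.png',cv2.hconcat([cv2.resize(a,(400,345),interpolation=cv2.INTER_CUBIC),cv2.resize(b,(368,345),interpolation=cv2.INTER_CUBIC)]))
"
```

```text
t: 17.4
ee_pos: [0.4786, -0.0103, 0.2469]
orientation: [2.717, 1.576, 0.002]
ft_force: [0.2, -0.2, 0.5]
width: 0.0003
t 17.4 pos [ 0.4786 -0.0103  0.2469] xhead 60.23 tilt 0.08 F [ 0.2 -0.2  0.5] w 0.0003
press polar r,ang 101.86186248714385 153.4436873658693
[[297.98986291 154.83273307]
 [298.24437447 144.82136637]]
[[253.91105179 257.46794642]
 [253.07027912 251.33463309]]
```

View pics/c8.png

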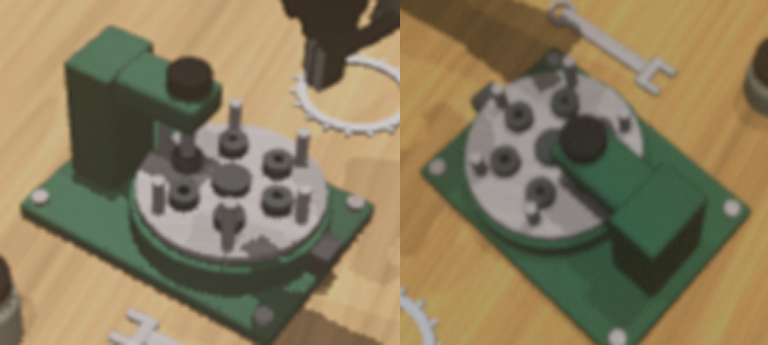

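View pics/side8.png

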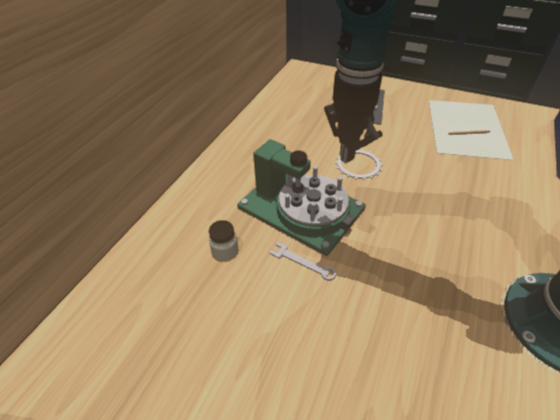

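The ram is down: the knob top is at about (298,155) in the side view, against a predicted (298,155) for fully home. The nose is inside the die, the turret hasn't moved, and the jar, wrench and chainring are where they were.

```bash
python3 -c "
from bench import bot
print(bot.close_job())"
```

```text
the job is handed in; nothing more can be done
None
```

The press is set up: die five is under the ram, the ram is fully home in it and left down, and I handed the job in at about 17.5 s.

- **Turret:** I pushed the tall peg clockwise through two clicks. Sideways force read at most about 8 N. The pictures then showed the tall peg 120° anticlockwise of the ram, and the wide-bore die under the ram.
- **Ram:** I pressed the knob down with shut fingers to the hard stop at knob top z 0.168 m, which is the full 28 mm of travel. I held it there at about 16 N (17 N at most) for about 1.4 s, then lifted clear.
- **Last checks:** The knob appears at its predicted fully-home position, and the nose is in the die. The turret has not turned since it was set, and the jar, wrench and chainring have not moved. The robot is touching nothing.
- **Discrepancies:** While holding, the wrist also read about 5 N sideways on the knob, so the push was not purely vertical. My first foot-corner fit of the press was off by up to 3 pixels, so I refitted on the pegs, dies and knob, to within about 1.5 pixels. Forces were read only at the end of each move, so brief peaks in between were not seen.

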